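# Empty the casting scrap tray into the covered scrap bin

### The arm

A 7-joint arm with a two-finger parallel gripper is mounted at the origin on the work surface. World frame = base frame: x ahead of the robot, y to its left, z up, the work surface at z = 0. Lengths are in m, angles in degrees, forces in N, time in s.
With the tool pointing down it reaches from about 0.4 to 0.9 m from the base axis. Payload 5.6 kg.
Tool frame: the origin (TCP) lies at the very end of the fingers, on their centre line; the grasp point (between the pads) lies 19 mm behind it; z points along the fingers, y is the line along which they close (so a half turn about z gives the same grasp; the last joint's range is limited). The gripper opens to 92 mm and grips with 3 to 60 N. Pads are 20 mm wide; open, the fingers measure 128 mm over their backs; the gripper's body (75 mm by 189 mm) begins 69 mm behind the grasp point.
Start: joints at [-70.474, 26.786, -0.665, 91.828, 0.344, 61.387, -3.226], TCP at [0.243, 0.603, 0.186] pointing down, gripper open.
Joint ranges: [-144.91, 144.91], [-17.63, 115.5], [-89.93, 88.59], [15.96, 139.68], [-74.01, 254.01], [8.47, 105.57], [-167.45, 167.45]. Speed limits (degrees/s): [147.25, 147.25, 180, 180, 180, 180, 180].

### API

Orientations are given as [roll, pitch, yaw] about the fixed x, y, z axes, in that order (R = Rz(yaw) Ry(pitch) Rx(roll)).
In Python, from workcell import bot gives the robot as it stands. Calls block until the motion is done:
- bot.movep(position, orientation): joint-space move of the TCP to a pose.
- bot.servo_line(position, ori=None, vel=0.15): straight line of the TCP; ori=None keeps the orientation; vel is the mean speed in m/s.
- bot.set_joints(angles): joint-space move.
- bot.open() and bot.close(newtons=None): open the fingers fully, or close them until they stop; newtons is the grip in N (None keeps the last).
- bot.wait(seconds).
- bot.ik(position, orientation): joint angles nearest the present ones, or None.
- bot.capture(name): name is "side" or "top" or "wrist"; returns the picture (384x512x3 uint8, red, green, blue); there is no depth.
- bot.camera_params(name): a dict with "mtx" (3x3 intrinsics, pixels), "k1" (the pictures are not rectified: a ray, as slopes to the right and down, at radius r is drawn at 1 + k1 r^2 times it, then the intrinsics apply), "rvec" (rotation vector, rad) and "tvec" (3), from world to camera coordinates, as OpenCV has them. Camera axes: x right, y down, z forward; pixel columns grow to the right and rows downward; lengths in m; the calibration is good to about 2 mm. A picture is of the moment at which its call begins: read the wrist's pose just before it. camera_params takes no time and is no camera call; for the wrist camera it gives the pose at the moment of the call.
A pose or a line that the arm cannot do raises bot.Unreachable and nothing moves.
- bot.hand_in(): hands the job in; it is judged then, once.
Readings, each from a call of its own:
- bot.current_clock(): time.
- bot.current_joint_positions(): joint angles.
- bot.current_qd(): joint speeds.
- bot.current_effort(): joint torques, N m.
- bot.current_eef_pos(): TCP position.
- bot.current_ee_rot(): TCP orientation.
- bot.current_wrist_force(): force on the tool from outside, world axes, zero at the start.
- bot.current_ft_torque(): the same for the moment, N m.
- bot.current_opening(): finger opening in m.
- bot.current_finger_force(): force on a finger pad.
Only numpy, scipy, OpenCV 4.12 (cv2) and the standard library are available. Lean on these libraries where they do the work, as an engineer would, in place of code of your own. Each camera call takes 0.05 s, during which the arm holds its last target. There are 200 camera calls.

### The job

Slide back the scrap bin's cover, pick up the blue tray by its slanted black lug and tip all six scrap castings out of it into the bin. Then stand the empty tray upright in the middle of its rubber mat again and slide the bin's cover fully shut. Leave the jar, the mug and the tooth model where they stand.

Things in the scene. Friction and masses are not known exactly. Their poses are not given: they have to be found in the camera images.
- bin: Grey painted open-topped metal scrap bin, fixed to the bench, 150 (its x) x 140 (its y) x 90 mm high, walls 5 mm, floor 5 mm. Origin: centre of its underside. Two dark rails run on at cover height from its +x side to carry the cover when it is slid back.
- cover (a joint): Sliding flat aluminium cover of the bin (150 x 136 x 5 mm, top face 96 mm above the bench): travel in m along the bin's +x; 0 = bin fully covered, 0.125 = end stop, mouth open. Stiff to slide (a few N), stays where it is left.
- cover_knob (a point): Centre of the red grip block on the cover, 24 (bin x) x 30 (bin y) x 26 mm high; its centre is 120 mm above the bench, its underside 11 mm above the cover's top face. It lies 50 mm towards the bin's -x from the cover's centre.
- mat: Dark rubber mat, fixed on the bench, 220 x 200 x 3 mm, where the tray lives. Origin: centre of its underside.
- tray: Blue loose pouring tray, 120 (x) x 90 (y) mm, about 0.16 kg. Origin: centre of its underside; z up, +x to its open nose. Floor and walls 4 mm thick; sides 26 mm, back 30 mm high. The nose has only a ramp, over its last 14 mm, rising at 25 degrees to 9 mm above the underside: it holds the pieces back until the tray is tipped steeply. A black lug rises from the back wall.
- tray_grip (a point): Grip point in the middle of the black lug, a plate 10 mm thick and 40 mm wide (y) that leans 40 degrees backwards from vertical: tray frame x -83, y 0, z +52 mm. The plate goes on 18 mm up its slope, along (-0.64, 0, 0.77), to its free edge; its flat faces look along (0.77, 0, 0.64) and backwards.
- tray_nose (a point): Middle of the tray's open front edge: tray frame x +60, y 0, z +8 mm.
- casting0: Steel-coloured round scrap ingot, 18 mm diameter, 11 mm high, 22 g, loose on the tray's floor. Origin: centre of its underside.
- casting1: Brass-coloured cast button, 18 mm diameter with a stub on top, 16 mm high, 22 g, loose on the tray's floor. Origin: centre of its underside.
- casting2: Steel-coloured round scrap ingot, 18 mm diameter, 11 mm high, 22 g, loose on the tray's floor. Origin: centre of its underside.
- casting3: Brass-coloured cast button, 18 mm diameter with a stub on top, 16 mm high, 22 g, loose on the tray's floor. Origin: centre of its underside.
- casting4: Steel-coloured round scrap ingot, 18 mm diameter, 11 mm high, 22 g, loose on the tray's floor. Origin: centre of its underside.
- casting5: Brass-coloured cast button, 18 mm diameter with a stub on top, 16 mm high, 22 g, loose on the tray's floor. Origin: centre of its underside.
- jar: Bystander: small white jar, 38 mm diameter, 45 mm high. Origin: centre of its underside.
- cast: Bystander: plaster tooth model, 55 x 60 mm, 29 mm high. Origin: centre of its underside.
- mug: Bystander: white mug, 72 mm diameter, 85 mm high, handle towards its +y. Origin: centre of its underside.
There are look-alikes about, which are no part of the job. Of the things like the tray, leave any that is pink or turquoise; of the rest the larger one is meant.

How it is judged (in metres and radians):
On the way, in this order (a step that is already met when the one before it is completed fails the run):
1. the tray is tipped nose-down over the bin (by more than 34 degrees, its nose within 120 mm of the bin's middle seen from above) (angle between tray's own z axis and vertical above 0.6 rad and horizontal distance between tray_nose and bin below 0.12 m).
2. all six castings are inside the bin (x of casting0 in the frame of bin between -0.07 and 0.07 m and y of casting0 in the frame of bin between -0.065 and 0.065 m and z of each of casting0, casting1, casting2, casting3, casting4, casting5 in the frame of bin below 0.08 m and x of casting1 in the frame of bin between -0.07 and 0.07 m and y of casting1 in the frame of bin between -0.065 and 0.065 m and x of casting2 in the frame of bin between -0.07 and 0.07 m and y of casting2 in the frame of bin between -0.065 and 0.065 m and x of casting3 in the frame of bin between -0.07 and 0.07 m and y of casting3 in the frame of bin between -0.065 and 0.065 m and x of casting4 in the frame of bin between -0.07 and 0.07 m and y of casting4 in the frame of bin between -0.065 and 0.065 m and x of casting5 in the frame of bin between -0.07 and 0.07 m and y of casting5 in the frame of bin between -0.065 and 0.065 m), for 0.1 s.
At the end, for the whole second after the job is handed in: All six castings lie inside the bin below its rim; the cover is shut to within 6 mm; the tray stands upright (within 3.4 degrees) on its mat, its centre within 50 mm of the mat's centre, at rest (all of step 2 and value of joint cover below 0.006 m and horizontal distance between tray and mat below 0.05 m and z of tray in the frame of mat below 0.007 m and angle between tray's own z axis and vertical below 0.06 rad and linear speed of tray below 0.02 m/s); the robot touches nothing.
It fails at once if the jar is shifted by more than 30 mm or tipped over (distance of jar from where it was at the start of the episode above 0.03 m or angle between jar's own z axis and vertical above 0.5 rad).
It fails at once if the mug is shifted by more than 30 mm or tipped over (distance of mug from where it was at the start of the episode above 0.03 m or angle between mug's own z axis and vertical above 0.5 rad).
It fails at once if the tooth model is shifted by more than 30 mm or tipped over (distance of cast from where it was at the start of the episode above 0.03 m or angle between cast's own z axis and vertical above 0.5 rad).
It also fails if it takes over 72 s, if anything falls off the work surface, if the arm or the gripper's body presses on something with over 40 N, if the wrist force passes 120 N, or if a joint passes its speed limit or range.

## Working session

There is one attempt and no reset: what is moved stays moved. The work goes in short steps, each a Python script; the robot and the scene stay as the last script left them, time stands still between calls to the robot, and variables do not carry over. Pictures are saved under pics/ and viewed, at most 10 in all, crops included, and the job is handed in when it is done.

```bash
ls; mkdir -p pics; python3 - <<'E'
from workcell import bot
import cv2,numpy as np
a=bot.capture("top");b=bot.capture("side")
cv2.imwrite("pics/top.png",a[:,:,::-1]);cv2.imwrite("pics/side.png",b[:,:,::-1])
for n in("top","side","wrist"):print(n,bot.camera_params(n))
E
```

```text
pics
top {'mtx': array([[434.34844468,   0.        , 258.21985914],
       [  0.        , 434.34844468, 192.47665267],
       [  0.        ,   0.        ,   1.        ]]), 'k1': -0.11854332082210556, 'rvec': array([ 2.16645802, -2.14598137,  0.09100975]), 'tvec': array([0.06615431, 0.58649451, 1.04155397])}
side {'mtx': array([[365.82533253,   0.        , 261.72650265],
       [  0.        , 365.82533253, 186.5998389 ],
       [  0.        ,   0.        ,   1.        ]]), 'k1': -0.08272472307842475, 'rvec': array([ 2.36255598, -0.35000358,  0.13668013]), 'tvec': array([-0.51327598,  0.22466747,  0.86263522])}
wrist {'mtx': array([[291.37567184,   0.        , 255.8347603 ],
       [  0.        , 291.37567184, 184.89896858],
       [  0.        ,   0.        ,   1.        ]]), 'k1': -0.07310257118696334, 'rvec': array([-2.39832649, -1.61709923, -0.23285332]), 'tvec': array([-0.64919087, -0.03248492,  0.391993  ])}
```

View pics/top.png

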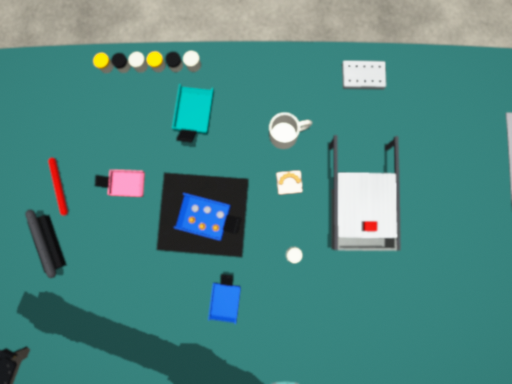

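View pics/side.png

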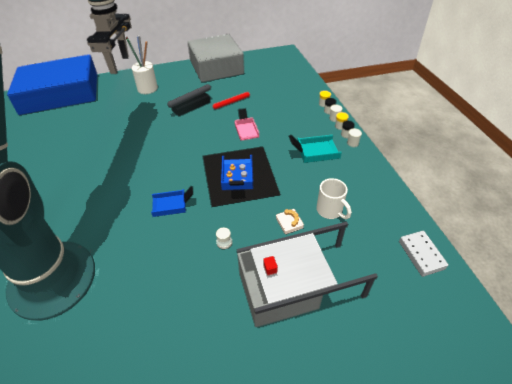

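The tray-like candidates in the top view are:
- the blue tray holding castings on the mat, at (203,217)
- a smaller empty blue tray at (225,302)
- a pink tray at (126,183)
- a turquoise tray at (193,109)

I choose the one on the mat, because it is the larger blue one. Its lug is at (232,225). The knob is at (370,226), and the bin spans rows 172–250. I'll check the choice with a close wrist view.

```bash
cat > h.py <<'E'
from workcell import bot
import cv2,numpy as np
from scipy.spatial.transform import Rotation as Ro
def ray(px,p,z):
    px=np.atleast_2d(np.float64(px)).reshape(-1,1,2)
    u=cv2.undistortPoints(px,p["mtx"],np.array([p["k1"],0,0,0.]))[:,0]
    R=cv2.Rodrigues(p["rvec"])[0];o=-R.T@p["tvec"]
    d=np.c_[u,np.ones(len(u))]@R
    return o+d*((z-o[2])/d[:,2])[:,None]
def mask(im,kind):
    H=cv2.cvtColor(im,cv2.COLOR_RGB2HSV);h,s,v=H[...,0].astype(int),H[...,1],H[...,2]
    return {"blue":(h>105)&(h<128)&(s>150)&(v>60),"red":((h<6)|(h>174))&(s>180)&(v>100),
      "mat":(v<32),"grey":(s<40)&(v>60),"rail":(s<80)&(v<90)}[kind].astype(np.uint8)
def blobs(m,mina=60):
    c,_=cv2.findContours(m,cv2.RETR_EXTERNAL,cv2.CHAIN_APPROX_NONE)
    return sorted([k for k in c if cv2.contourArea(k)>mina],key=cv2.contourArea,reverse=True)
def rect(c,p,z):
    w=ray(c,p,z)[:,:2];r=cv2.minAreaRect(w.astype(np.float32));return r
E
python3 - <<'E'
from h import *
im=bot.capture("top");p=bot.camera_params("top")
R=cv2.Rodrigues(p["rvec"])[0];print("cam",-R.T@p["tvec"])
for k,z in(("blue",.029),("red",.133),("mat",.003),("grey",.093)):
    for c in blobs(mask(im,k))[:6]:
        print(k,c.reshape(-1,2).mean(0).round(),[np.round(q,3) for q in rect(c,p,z)])
print(ray([[231,225],[294,255],[284,135],[338,249],[397,249],[338,173],[397,173],[331,137],[397,137]],p,.09).round(3))
q=bot.camera_params("wrist");Rw=cv2.Rodrigues(q["rvec"])[0];print("wcam",-Rw.T@q["tvec"],Rw[2],Rw[0],bot.current_eef_pos(),bot.current_ee_rot())
E
```

```text
cam [0.47194029 0.0475218  1.09918193]
blue [202. 216.] [array([0.526, 0.211]), array([0.126, 0.096]), np.float64(75.983)]
blue [224. 303.] [array([0.317, 0.152]), array([0.068, 0.089]), np.float64(83.233)]
red [ 58. 186.] [array([0.587, 0.537]), array([0.137, 0.017]), np.float64(17.208)]
red [370. 226.] [array([ 0.503, -0.179]), array([0.016, 0.025]), np.float64(0.281)]
mat [ 51. 241.] [array([0.457, 0.613]), array([0.142, 0.033]), np.float64(23.8)]
mat [  6. 367.] [array([0.121, 0.729]), array([0.045, 0.09 ]), np.float64(89.765)]
mat [233. 224.] [array([0.508, 0.133]), array([0.04 , 0.049]), np.float64(74.965)]
mat [186. 136.] [array([0.736, 0.262]), array([0.042, 0.024]), np.float64(89.958)]
mat [119.  61.] [array([0.946, 0.454]), array([0.036, 0.029]), np.float64(45.664)]
mat [173.  60.] [array([0.946, 0.303]), array([0.032, 0.03 ]), np.float64(2.796)]
grey [256.  21.] [array([1.023, 0.094]), array([1.358, 0.141]), np.float64(89.788)]
grey [366. 192.] [array([ 0.582, -0.18 ]), array([0.156, 0.265]), np.float64(89.837)]
grey [364.  74.] [array([ 0.87 , -0.183]), array([0.069, 0.105]), np.float64(1.203)]
grey [287. 129.] [array([0.736, 0.007]), array([0.079, 0.099]), np.float64(50.18)]
grey [ 39. 244.] [array([0.451, 0.597]), array([0.17 , 0.019]), np.float64(23.761)]
grey [289. 180.] [array([ 0.605, -0.001]), array([0.054, 0.059]), np.float64(5.699)]
[[ 0.503  0.133  0.09 ]
 [ 0.435 -0.014  0.09 ]
 [ 0.717  0.011  0.09 ]
 [ 0.45  -0.115  0.09 ]
 [ 0.45  -0.253  0.09 ]
 [ 0.627 -0.117  0.09 ]
 [ 0.629 -0.257  0.09 ]
 [ 0.714 -0.101  0.09 ]
 [ 0.716 -0.26   0.09 ]]
wcam [0.16931967 0.63249933 0.38417308] [ 0.26308654 -0.10781519 -0.95872903] [ 0.37512943  0.92697152 -0.00130392] [0.24328245 0.60222604 0.18575374] [-1.79922879e+02  6.00306483e-03  1.58004017e+02]
```

```bash
python3 - <<'E'
from h import *
for n,P in(("wt",[.50,.20,.30]),("wb",[.50,-.17,.32])):
    bot.movep(P,[180,0,180]);bot.wait(.2)
    p=bot.camera_params("wrist");im=bot.capture("wrist")
    cv2.imwrite(f"pics/{n}.png",im[:,:,::-1]);np.save(n,p,allow_pickle=True)
    print(bot.current_clock(),p)
E
```

```text
2.1833 {'mtx': array([[291.37567184,   0.        , 255.8347603 ],
       [  0.        , 291.37567184, 184.89896858],
       [  0.        ,   0.        ,   1.        ]]), 'k1': -0.07310257118696334, 'rvec': array([-2.06619373, -2.06773283, -0.29926362]), 'tvec': array([-0.20017661, -0.54416232,  0.35853754])}
3.8167 {'mtx': array([[291.37567184,   0.        , 255.8347603 ],
       [  0.        , 291.37567184, 184.89896858],
       [  0.        ,   0.        ,   1.        ]]), 'k1': -0.07310257118696334, 'rvec': array([-2.06558842, -2.06847918, -0.2999183 ]), 'tvec': array([ 0.16970677, -0.55016877,  0.37761182])}
```

View pics/wt.png

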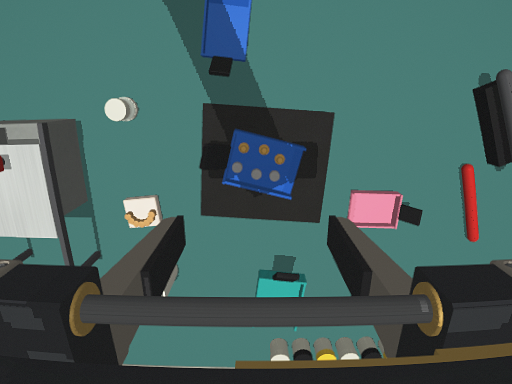

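View pics/wb.png

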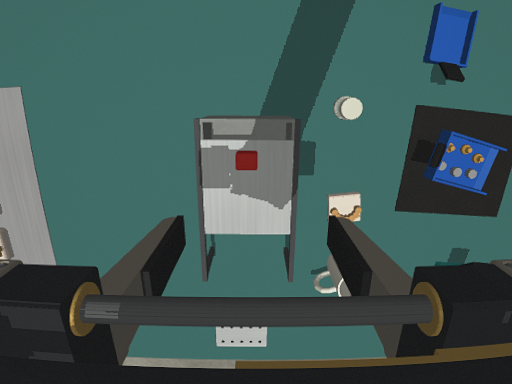

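In the wrist view, the tray on the mat holds three steel and three brass castings at (265,163), with its lug at left around (213,157), so the choice is confirmed. In the bin view, the near rim is at row 118 over columns 197–298, the knob is at (246,160), and the cover's near edge is at about row 140, so it is partly open.

```bash
python3 - <<'E'
from h import *
for n in("wt","wb"):
    im=cv2.imread(f"pics/{n}.png")[:,:,::-1].copy();p=np.load(n+".npy",allow_pickle=True).item()
    R=cv2.Rodrigues(p["rvec"])[0];print(n,"cam",(-R.T@p["tvec"]).round(3))
    for k,z in(("blue",.029),("red",.133)):
        for c in blobs(mask(im,k),150)[:3]:
            print(k,c.reshape(-1,2).mean(0).round(),[np.round(q,3) for q in rect(c,p,z)])
    if n=="wt":print("mat",ray([[204,104],[334,113],[321,222],[201,217]],p,.003).round(3))
    else:print("bin",ray([[196,118],[299,118],[202,281],[293,279]],p,.092).round(3),"cov",ray([[204,234],[292,235],[246,140]],p,.096).round(3))
pt=bot.camera_params("top")
print("mat top",ray([[164,174],[248,176],[241,256],[158,250]],pt,.003).round(3))
E
```

```text
wt cam [0.42  0.201 0.498]
blue [263. 164.] [array([0.524, 0.213]), array([0.121, 0.094]), np.float64(76.077)]
blue [226.  28.] [array([0.317, 0.155]), array([0.068, 0.086]), np.float64(83.313)]
red [470. 202.] [array([0.555, 0.5  ]), array([0.12 , 0.016]), np.float64(17.308)]
mat [[0.427 0.115 0.003]
 [0.441 0.331 0.003]
 [0.638 0.321 0.003]
 [0.628 0.1   0.003]]
wb cam [ 0.421 -0.169  0.518]
blue [464. 162.] [array([0.524, 0.204]), array([0.137, 0.091]), np.float64(75.657)]
blue [451.  35.] [array([0.315, 0.143]), array([0.078, 0.093]), np.float64(84.595)]
red [246. 161.] [array([ 0.501, -0.182]), array([0.022, 0.027]), np.float64(0.05)]
bin [[ 0.447 -0.255  0.092]
 [ 0.446 -0.107  0.092]
 [ 0.718 -0.261  0.092]
 [ 0.714 -0.105  0.092]] cov [[ 0.628 -0.252  0.096]
 [ 0.629 -0.111  0.096]
 [ 0.478 -0.183  0.096]]
mat top [[0.635 0.316 0.003]
 [0.631 0.099 0.003]
 [0.428 0.114 0.003]
 [0.44  0.325 0.003]]
```

```bash
python3 - <<'E'
from h import *
print([bot.ik([.503,-.182,.2],[180,0,y]) for y in(90,-90)])
K=np.array([.503,-.182,.107])
o=[180,0,90] if bot.ik([.503,-.182,.2],[180,0,90]) is not None else [180,0,-90]
bot.movep(K+[0,0,.09],o)
bot.servo_line(K,vel=.15);bot.close(25);print(bot.current_opening(),bot.current_eef_pos(),bot.current_wrist_force())
bot.servo_line(K+[.094,0,0],vel=.08)
print(bot.current_eef_pos(),bot.current_wrist_force(),bot.current_opening())
bot.open();bot.servo_line(K+[.094,0,.1],vel=.25)
# plan tray
c=np.array([.525,.214,.003])
def tcp(c,yaw,tip,d=.010,pos_nose=None):
    T=Ro.from_euler("z",yaw,degrees=True)*Ro.from_euler("y",tip,degrees=True)
    zt=np.array([.643,0,-.766]);g=np.array([-.083,0,.052])+d*zt
    out=[]
    for s in(1,-1):
        y=s*np.array([.766,0,.643]);x=np.cross(y,zt)
        out.append((T*Ro.from_matrix(np.c_[x,y,zt])).as_euler("xyz",degrees=True))
    return T,g,out
for yaw in(76,):
    T,g,out=tcp(c,yaw,0);P=c+T.apply(g)
    for e in out:print("grasp",P,e.round(1),bot.ik(P,e))
for yaw in range(-180,180,30):
  for s in(0,1):
    r=[]
    for tip in(0,30,60,75,85):
        T,g,out=tcp(c,yaw,tip);nose=np.array([.512,-.182,.14]);
        P=nose+T.apply(g-[.06,0,.008]);q=bot.ik(P,out[s]);r.append("-" if q is None else str(np.round(q).astype(int)))
    if r[2]!="-":print(yaw,s,r)
print(bot.current_clock())
E
```

```text
[array([-13.94234668,  16.20266849,  36.45709819, 109.09850656,
       -11.24454168,  58.24599852,  27.38489385]), array([ 70.40102873,  36.73511785, -75.13104175, 104.13897079,
        38.01052856,  69.84283082, 163.65677349])]
0.00016693551676054348 [ 0.5029974  -0.18199691  0.10699388] [ 0.1316509  -0.68473313 -0.34301981]
[ 0.59652222 -0.18213614  0.10702186] [-0.56892944 -0.09598731  0.15525912] 0.000417885654105186
grasp [0.50647604 0.13970446 0.04734   ] [140.   0. 166.] [  7.9802745   30.77455738  -1.93093473 125.24459783 -69.16639981
  41.87540001 143.0871513 ]
grasp [0.50647604 0.13970446 0.04734   ] [-140.    0.  -14.] [  6.90700305  30.73870724  -0.65696071 125.31521284 -69.69531228
  42.42475366 -36.53058171]
-180 0 ['-', '[ 52  52 -76  78  47  96 160]', '[ -55    9   83  115  -24   48 -139]', '[ 107   -6  -74  124  -45   35 -116]', '[ 76  -8 -40 134 -70  31 -89]']
-180 1 ['-', '[-11  32  35  83 -14  80  26]', '[-16   3  37 114 -13  45  28]', '[-17 -10  39 129 -15  27  35]', '[ -6 -14  33 138 -45  18  68]']
-150 0 ['[ -32   67   70   67  -26  103 -119]', '[ -37   42   71
[... 2795 characters left out ...]
  21  59 -97]', '[ -66   26   68  113   24   59 -104]']
120 0 ['[ 33  53   2  58 -18 105 155]', '[ 18  27  10  86 -10  77 151]', '[ -9   6  19 111  17  52 121]', '[-28   0  24 123  43  49  90]', '[-41  -1  27 129  58  54  69]']
120 1 ['[ 34  53  -1  58 -17 105 -26]', '[ -6  33  48  87 -28  81 -14]', '[-43   7  58 113  11  50 -52]', '[-40  -1  37 123  44  50 -90]', '[ -29    0   15  129   58   53 -111]']
150 0 ['-', '[ 58  53 -76  77  44  94 137]', '[ -2   3  16 114   6  44 160]', '[-26 -10  30 130  38  31 128]', '[  3 -12  -1 138  60  22 102]']
150 1 ['-', '[ -7  34  41  83 -22  82   6]', '[-30   3  46 115   4  44 -17]', '[  1  -7   7 129  29  29 -45]', '[ 32 -11 -26 137  50  17 -69]']
10.45
```

```bash
python3 - <<'E'
from h import *
print(bot.current_eef_pos(),bot.current_ee_rot(),bot.current_opening())
im=bot.capture("side");t=bot.capture("top")
a=cv2.resize(im[200:340,200:420],None,fx=1.8,fy=1.8);b=cv2.resize(t[110:270,280:440],None,fx=2,fy=2)
o=np.zeros((320,730,3),np.uint8);o[:a.shape[0],:a.shape[1]]=a;o[:320,400:720]=b
cv2.imwrite("pics/c1.png",o[:,:,::-1])
pt=bot.camera_params("top")
for c in blobs(mask(t,"red")):print(c.reshape(-1,2).mean(0),[np.round(q,3) for q in rect(c,pt,.133)])
E
```

```text
[ 0.59701487 -0.18183737  0.20738784] [ 1.79955166e+02 -1.51118867e-02  9.00111589e+01] 0.09195181714669705
[ 57.61538462 186.23931624] [array([0.587, 0.537]), array([0.137, 0.017]), np.float64(17.147)]
[369.5 225.5] [array([ 0.503, -0.179]), array([0.016, 0.025]), np.float64(0.281)]
```

View pics/c1.png

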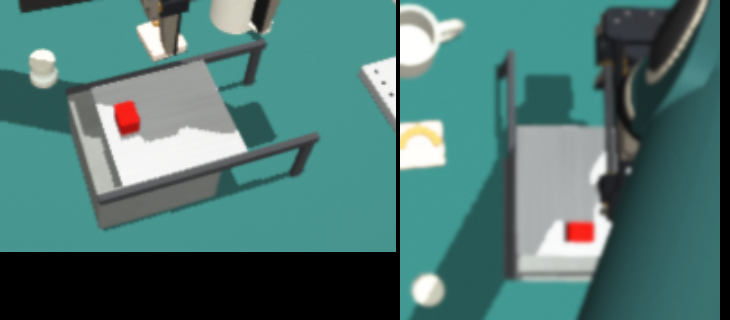

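```bash
python3 - <<'E'
from h import *
P=bot.current_eef_pos()
for n in("side","top"):
    p=bot.camera_params(n)
    print(n,cv2.projectPoints(np.array([P,P+[0,0,.07],[.503,-.182,.12],[.503,-.182,.133]]),p["rvec"],p["tvec"],p["mtx"],np.array([p["k1"],0,0,0.]))[0][:,0].round(1))
im=bot.capture("side");t=bot.capture("top")
a=cv2.resize(im[60:340,180:420],None,fx=1.6,fy=1.6);b=cv2.resize(t[110:270,300:460],None,fx=2,fy=2)
o=np.zeros((450,720,3),np.uint8);o[:a.shape[0],:a.shape[1]]=a;o[:320,400:720]=b
cv2.imwrite("pics/c2.png",o[:,:,::-1])
E
```

```text
side [[317.8 229.4]
 [322.1 206.1]
 [271.7 265. ]
 [271.8 261.6]]
top [[378.  179.7]
 [387.1 174.8]
 [369.4 225.8]
 [370.8 225.6]]
```

View pics/c2.png

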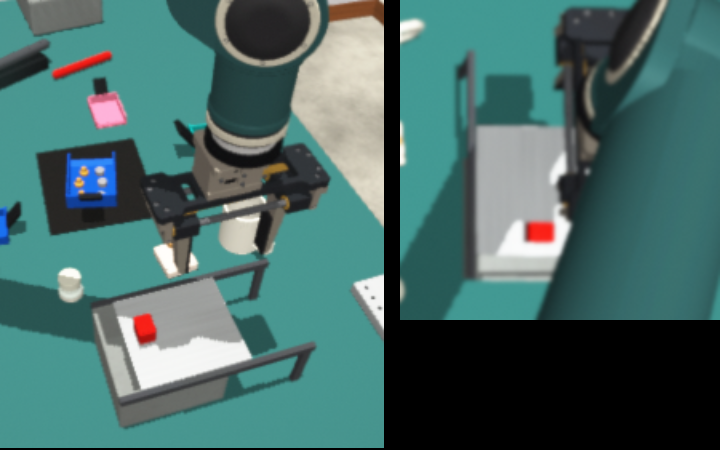

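The crop shows the open fingers midway at about side pixel (319,222), while the reported TCP projects to (318,229). The knob was untouched, so the fingertips seem to sit higher than reported. I'll measure the offset by touching the flat cover.

```bash
python3 - <<'E'
from h import *
bot.servo_line([.553,-.215,.14],vel=.25)
f0=bot.current_wrist_force()
z=.112
while z>.05:
    bot.servo_line([.553,-.215,z],vel=.06)
    f=bot.current_wrist_force()-f0
    if np.linalg.norm(f)>2:break
    z-=.003
print(z,f,bot.current_eef_pos(),bot.current_clock())
im=bot.capture("side");cv2.imwrite("pics/c3.png",cv2.resize(im[150:340,180:420],None,fx=2.5,fy=2.5)[:,:,::-1])
bot.servo_line([.553,-.215,.15],vel=.25)
E
```

```text
0.06699999999999996 [-1.07239093  0.81381431  7.9268607 ] [ 0.55421638 -0.21522751  0.06835355] 15.5167
```

View pics/c3.png

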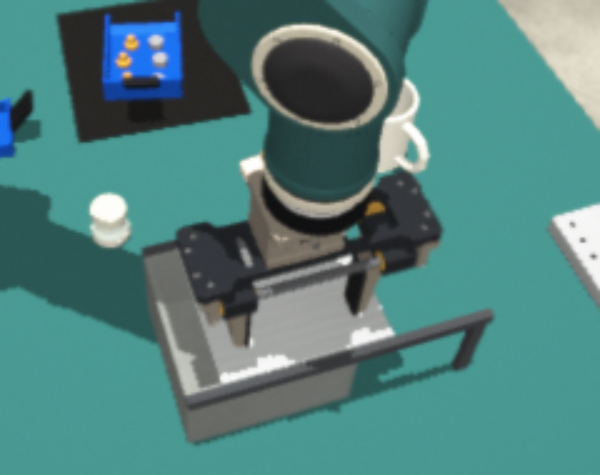

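The fingers first touch the 96 mm high cover at a reported z of about 0.069. The wrist camera poses agree with the fixed camera, so the fault is in the tool length: the real tips are 27 mm short of the reported TCP. I'll compensate along the tool z axis.

```bash
cat >> h.py <<'E'
L=.027
DN=[180,0,90]
def tp(P,e):  # true tip -> commanded TCP
    return np.array(P)+L*Ro.from_euler("xyz",e,degrees=True).as_matrix()[:,2]
def tray(c,yaw,tip,d=.005,s=0,ref=(0,0,0)):
    "pose of TCP when tray-frame point ref is at c, tray yaw/tip"
    T=Ro.from_euler("z",yaw,degrees=True)*Ro.from_euler("y",tip,degrees=True)
    zt=np.array([.643,0,-.766]);g=np.array([-.083,0,.052])+d*zt-np.array(ref)
    y=(1,-1)[s]*np.array([.766,0,.643]);x=np.cross(y,zt)
    e=(T*Ro.from_matrix(np.c_[x,y,zt])).as_euler("xyz",degrees=True)
    return tp(np.array(c)+T.apply(g),e),e
E
python3 - <<'E'
from h import *
K=np.array([.503,-.182,.108])
bot.servo_line(tp(K+[0,0,.07],DN),vel=.3)
bot.servo_line(tp(K,DN),vel=.15);bot.close(25)
print(bot.current_opening(),bot.current_wrist_force())
if bot.current_opening()>.015:
    bot.servo_line(tp(K+[.094,0,0],DN),vel=.07)
    print(bot.current_opening(),bot.current_eef_pos(),bot.current_wrist_force())
    bot.open();bot.servo_line(tp(K+[.094,0,.09],DN),vel=.3)
    t=bot.capture("top");p=bot.camera_params("top")
    for c in blobs(mask(t,"red"),30):print([np.round(q,3) for q in rect(c,p,.133)])
print(bot.current_clock())
for s in(0,1):
  for P,e in(tray([.525,.214,.003],76,0,s=s),):print(P,e,bot.ik(P,e))
E
```

```text
0.024233831371416357 [-0.71017304 -0.85115815  0.78919481]
0.023881348883342726 [ 0.59696122 -0.18236661  0.08099253] [-1.14889701 -1.99703606  1.60909307]
[array([0.587, 0.537]), array([0.137, 0.017]), np.float64(17.147)]
[array([ 0.596, -0.182]), array([0.018, 0.028]), np.float64(0.502)]
21.125
[0.50989784 0.15342853 0.03049012] [1.39989042e+02 1.27222187e-14 1.66000000e+02] [ 14.04246501  33.56504645 -11.21045892 124.62364828 -68.26876609
  36.18353628 142.59907674]
[0.50989784 0.15342853 0.03049012] [-139.98904228    0.          -14.        ] [  5.15734341  32.88886541  -0.6558027  125.20711845 -73.21766177
  41.11301172 -33.94132214]
```

```bash
python3 - <<'E'
from h import *
c=[.525,.214,.003]
P,e=tray(c,76,0,s=0);zt=Ro.from_euler("xyz",e,degrees=True).as_matrix()[:,2]
bot.movep(P-.2*zt,e)
f0=bot.current_wrist_force()
bot.servo_line(P-.05*zt,vel=.25);bot.servo_line(P,vel=.08)
print(bot.current_wrist_force()-f0)
bot.close(45);print(bot.current_opening(),bot.current_wrist_force()-f0)
bot.servo_line(P+[0,0,.03],vel=.06);print(bot.current_opening(),bot.current_wrist_force()-f0,bot.current_clock(),bot.current_joint_positions())
p=bot.camera_params("top");im=bot.capture("top");im2=bot.capture("side")
cv2.imwrite("pics/g.png",np.hstack([cv2.resize(im[130:290,130:290],(360,360)),cv2.resize(im2[110:260,150:320],(408,360))])[:,:,::-1])
for y in(76,90):
    q=tray([.512,-.20,.2],y,0,ref=[.06,0,.008]);print(bot.ik(*q))
for t in(0,30,60,80):
    q=tray([.512,-.20,.115],90,t,ref=[.06,0,.008]);print(t,bot.ik(*q))
E
```

```text
[ 0.42584543  0.97021346 -0.74861434]
0.009679497001996384 [-0.13925907 -0.14966015 -2.5257437 ]
0.009697836311996678 [ 0.36705802 -0.0709624  -3.61411645] 26.0833 [  5.16250691  29.18169563  -0.66618027 125.10865681 -69.20430073
  42.34247713 140.65366969]
[ 33.91306723  34.41245754  22.2374913   89.33136724 -40.91840344
  90.23737172 143.47008463]
[ 33.32338381  40.21541056  18.55911515  78.38322498 -35.82017813
  97.032145   147.732063  ]
0 [ 34.41368199  45.06518076  16.58901872  81.20843198 -36.14700368
  90.06835422 151.20549307]
30 [ 15.44521887  24.91454934  22.04373779  96.69154146 -18.67631663
  67.22345569 134.4521085 ]
60 [-13.05420184  13.68552394  26.84753033 109.20858443  16.33436122
  55.07095945  93.90025716]
80 [-30.37652086  16.38937147  27.9224508  114.16010825  38.06840937
  60.1194      64.66541976]
```

View pics/g.png

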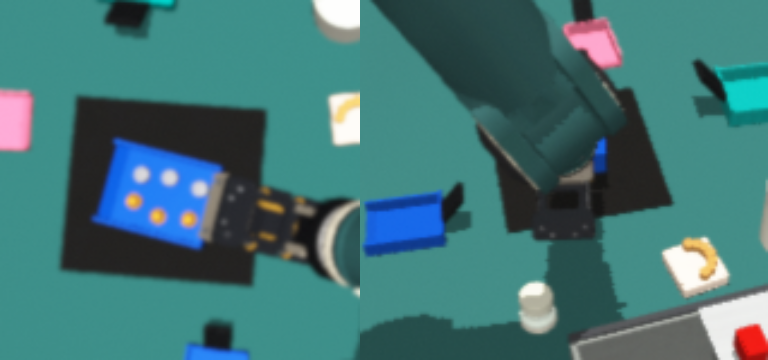

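The tray is lifted with all six castings, and the opening of 9.7 mm matches the lug. Next I carry it across and pour.

```bash
python3 - <<'E'
from h import *
nose=dict(ref=[.06,0,.008])
P,e=tray([.525,.214,.16],76,0);bot.servo_line(P,e,vel=.15)
P,e=tray([.512,-.205,.18],90,0,**nose);bot.servo_line(P,e,vel=.18)
P,e=tray([.512,-.205,.118],90,15,**nose);bot.servo_line(P,e,vel=.12)
print(bot.current_clock(),bot.current_opening())
for t in range(25,81,11):
    P,e=tray([.512,-.205,.118],90,t,**nose);bot.servo_line(P,e,vel=.09)
bot.wait(.5)
print(bot.current_clock(),bot.current_opening(),bot.current_wrist_force())
a=bot.capture("top");b=bot.capture("side")
cv2.imwrite("pics/p.png",np.hstack([cv2.resize(a[130:270,290:430],(390,390)),cv2.resize(b[180:330,220:370],(390,390))])[:,:,::-1])
E
```

```text
30.425 0.00977068462566298
33.4 0.00967030217941331 [-0.05452634 -0.04802875 -1.70745795]
```

View pics/p.png

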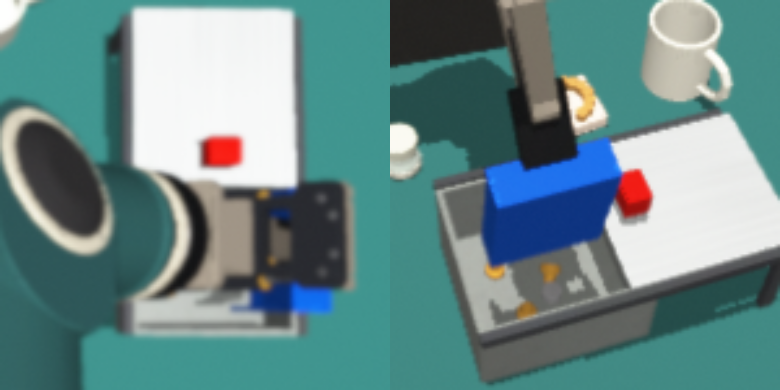

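The pour view shows castings on the bin floor. The wrist load fell by about 1.9 N, which fits an empty tray. I'll return the tray to its mat.

```bash
python3 - <<'E'
from h import *
nose=dict(ref=[.06,0,.008])
for t in(55,28,0):
    P,e=tray([.512,-.205,.118+.03*(t<30)+.03*(t<3)],90,t,**nose);bot.servo_line(P,e,vel=.15)
a=bot.capture("top")
P,e=tray([.528,.214,.16],76,0);bot.servo_line(P,e,vel=.2)
b=bot.capture("top")
cv2.imwrite("pics/r.png",np.hstack([cv2.resize(a[130:270,290:430],(390,390),interpolation=2),cv2.resize(b[130:270,290:430],(390,390))])[:,:,::-1])
P,e=tray([.528,.214,.012],76,0);bot.servo_line(P,e,vel=.15);f0=bot.current_wrist_force()
P,e=tray([.528,.214,.0032],76,0);bot.servo_line(P,e,vel=.03);print(bot.current_wrist_force()-f0)
bot.open()
zt=Ro.from_euler("xyz",e,degrees=True).as_matrix()[:,2]
bot.servo_line(P-.12*zt,vel=.15);bot.servo_line(P-.12*zt+[0,0,.08],vel=.2)
print(bot.current_clock())
t=bot.capture("top");p=bot.camera_params("top");s=bot.capture("side")
for c in blobs(mask(t,"blue"))[:1]:print([np.round(q,3) for q in rect(c,p,.029)])
cv2.imwrite("pics/f.png",np.hstack([cv2.resize(t[150:290,130:430],(450,210)),cv2.resize(s[120:330,190:370],(309,360))[:210]])[:,:,::-1])
o=np.zeros((390+360,780,3),np.uint8)
o=np.vstack([np.hstack([cv2.resize(b[130:270,290:430],(240,240)),cv2.resize(t[130:270,290:430],(240,240)),cv2.resize(t[150:290,140:280],(240,240))]),np.hstack([cv2.resize(s[200:330,220:350],(340,340)),cv2.resize(s[110:240,170:300],(340,340)),np.zeros((340,40,3),np.uint8)])])
cv2.imwrite("pics/all.png",o[:,:,::-1])
E
```

```text
[-0.36894467 -0.19367304 -0.16198396]
42.5917
[array([0.529, 0.212]), array([0.126, 0.096]), np.float64(75.837)]
```

View pics/all.png

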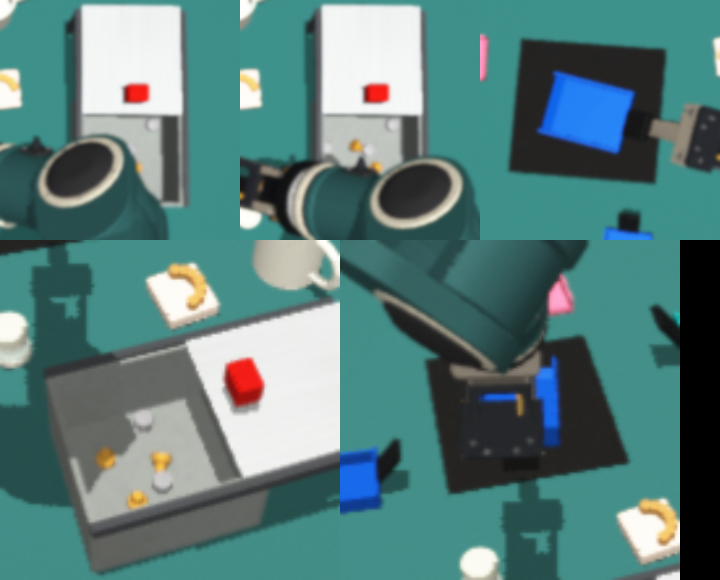

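The tray sits empty on the mat at (0.529,0.212). In the bin I can see three brass and two steel castings. The third steel one may be hidden by the near wall, so I'll check for it numerically from above.

```bash
python3 - <<'E'
from h import *
bot.movep([.59,-.18,.30],[180,0,180]);bot.wait(.2)
p=bot.camera_params("wrist");im=bot.capture("wrist");t=bot.capture("top");np.save("bin_im",im)
d=np.array([p["k1"],0,0,0.])
def grid(x0,x1,y0,y1,z,s=.0005):
    X,Y=np.meshgrid(np.arange(x0,x1,s),np.arange(y0,y1,s))
    q=cv2.projectPoints(np.c_[X.ravel(),Y.ravel(),np.full(X.size,z)],p["rvec"],p["tvec"],p["mtx"],d)[0].reshape(*X.shape,2).astype(np.float32)
    return cv2.remap(im,q[...,0],q[...,1],cv2.INTER_CUBIC)
g=grid(.455,.575,-.25,-.115,.016)
H=cv2.cvtColor(g,cv2.COLOR_RGB2HSV)
m=((H[...,0]>8)&(H[...,0]<28)&(H[...,1]>110)).astype(np.uint8)
for c in blobs(m,80):print("brass",(np.array([.455,-.25])+c.reshape(-1,2).mean(0)*.0005).round(3),cv2.contourArea(c))
gr=cv2.medianBlur(cv2.cvtColor(g,cv2.COLOR_RGB2GRAY),5)
for thr in(24,18,14):
    C=cv2.HoughCircles(gr,cv2.HOUGH_GRADIENT,1,28,param1=60,param2=thr,minRadius=15,maxRadius=22)
    if C is not None:
        for x,y,r in C[0]:print(thr,(.455+x*.0005).round(3),(-.25+y*.0005).round(3),r*.5,g[int(y),int(x)])
# stray greys on the bench (outside known things)
for c in blobs(((cv2.cvtColor(t,cv2.COLOR_RGB2HSV)[...,1]<60)&(t.max(2)>90)).astype(np.uint8),12):
    print("grey",ray(c.reshape(-1,2).mean(0),bot.camera_params("top"),.01)[0,:2].round(3),cv2.contourArea(c))
print(bot.current_clock())
E
```

```text
brass [ 0.502 -0.205] 818.5
brass [ 0.488 -0.158] 813.5
brass [ 0.532 -0.176] 800.0
24 0.564 -0.231 7.95 [152 151 150]
18 0.564 -0.231 7.95 [152 151 150]
18 0.528 -0.195 7.9 [153 154 152]
14 0.564 -0.231 7.95 [152 151 150]
14 0.528 -0.195 7.9 [153 154 152]
14 0.502 -0.205 9.25 [210 161  83]
14 0.531 -0.131 7.9 [94 94 93]
grey [1.05  0.085] 21822.5
grey [ 0.605 -0.199] 5394.5
grey [ 0.903 -0.201] 1149.0
grey [ 0.754 -0.001] 982.0
grey [ 0.616 -0.005] 553.0
grey [ 0.798 -0.432] 335.5
grey [0.933 0.411] 316.5
grey [0.933 0.266] 310.0
grey [ 0.671 -0.265] 260.5
grey [ 0.434 -0.018] 205.0
grey [0.452 0.645] 169.0
grey [ 0.695 -0.33 ] 100.0
grey [0.92  0.481] 39.0
grey [0.92  0.339] 33.5
44.0583
```

All six castings are in the bin: three brass and three steel, the third steel one being at (0.564,-0.231). Now I'll close the cover.

```bash
python3 - <<'E'
from h import *
K=np.array([.597,-.182,.108])
bot.movep(tp(K+[0,0,.09],DN),DN);bot.servo_line(tp(K,DN),vel=.15);f0=bot.current_wrist_force();bot.close(25)
print(bot.current_opening(),bot.current_eef_pos())
bot.servo_line(tp([.476,-.182,.108],DN),vel=.08)
x=.476
while x>.462:
    f=bot.current_wrist_force()-f0;print(round(x,4),f.round(1),bot.current_eef_pos()[0].round(4))
    if abs(f[0])>18:break
    x-=.0015;bot.servo_line(tp([x,-.182,.108],DN),vel=.03);bot.wait(.1)
bot.open();bot.servo_line(tp([x,-.182,.21],DN),vel=.2);bot.movep([.45,.05,.32],DN);bot.wait(.3)
t=bot.capture("top");p=bot.camera_params("top")
for k,z in(("red",.133),("blue",.029)):
  for c in blobs(mask(t,k),30):print(k,[np.round(q,3) for q in rect(c,p,z)])
for c in blobs(((cv2.cvtColor(t,cv2.COLOR_RGB2HSV)[...,1]<60)&(t.max(2)>90)).astype(np.uint8),150):
    print("grey",ray(c.reshape(-1,2).mean(0),p,.01)[0,:2].round(3),cv2.contourArea(c))
print(bot.current_clock(),bot.current_wrist_force(),bot.current_opening())
E
```

```text
0.0238237390273762 [ 0.59693221 -0.18198597  0.08093899]
0.476 [-1.4  2.4 -1.7] 0.4757
0.4745 [ 2.   4.3 -4. ] 0.4747
0.473 [ 0.9  4.4 -3.2] 0.473
0.4715 [ 2.8  3.5 -5.2] 0.4719
0.47 [ 7.4  4.6 -9.9] 0.472
0.4685 [ 12.8   3.2 -15.1] 0.4721
0.467 [ 15.8   4.7 -18.3] 0.4721
0.4655 [ 19.2   3.2 -23.9] 0.4722
red [array([0.587, 0.537]), array([0.137, 0.017]), np.float64(17.147)]
red [array([ 0.473, -0.18 ]), array([0.018, 0.027]), np.float64(0.201)]
blue [array([0.529, 0.212]), array([0.126, 0.096]), np.float64(76.039)]
blue [array([0.317, 0.171]), array([0.087, 0.037]), np.float64(0.774)]
grey [1.05  0.085] 21818.5
grey [ 0.591 -0.201] 4241.5
grey [ 0.903 -0.201] 1150.0
grey [ 0.753 -0.001] 978.0
grey [ 0.617 -0.007] 504.0
grey [0.933 0.411] 313.5
grey [0.932 0.266] 307.5
grey [ 0.695 -0.589] 210.0
54.375 [ 0.51788507  0.12284249 -0.15786686] 0.09173984414325712
```

The cover reached its closed stop (stalled at x = 0.472), the tray is on its mat, and the arm is clear.

```bash
python3 -c "
from workcell import bot
print(bot.hand_in())"
```

```text
the job is handed in; nothing more can be done
None
```

I handed the job in at about 54 s of the 72 s: all six castings are in the bin, the empty tray stands upright near the middle of its mat, the cover is against its shut stop, and the arm never went near the jar, mug or tooth model; hand-in returned no verdict.

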